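# Feed a rail five clicks and scribe it

## Task

Set up the rail marking jig: turn its black dial anticlockwise (seen from above) all the way back to the zero stop, then turn it clockwise exactly five clicks; count the clicks by feel, because the worn dial has free play. Only then push the orange scriber grip across the rail to the end of its travel and let it snap back home, leaving the dial at five clicks.

Things in the scene. Friction and masses are not known exactly. Their poses are not given: they have to be found in the camera images.
- jig: Rail marking jig, screwed to the bench: aluminium base plate 270 x 104 x 12 mm. Origin: centre of its underside; x runs along the rail, away from the dial. Blue dial housing, 92 mm square, top 58 mm above the bench, at the -x end. A red-topped clamp (45 mm high) holds the rail. At x = +75 mm a bridge, 30 mm wide, top 52 mm high, crosses the rail and carries the scriber.
- dial_knob: Black hexagonal hand knob, 52 mm across flats, 60 mm across corners; flats 8 to 40 mm above its origin, over a round skirt 62 mm wide and 8 mm high. Origin: on the upright dial axis, 60 mm above the bench; z up. Two flats face its +x and -x, so a grasp fits every 60 deg; a white line on top points to +x. Clockwise from above feeds the rail forward.
- dial_axis (a point): Upright dial axis, 60 mm above the bench. A hidden shaft under the knob clicks every 0.35 rad; the knob has 0.34 rad free play on it, so it does not show the notch. Each click: torque jumps to about 0.5 N m, fades over the next 0.17 rad to nothing as the shaft leaps into the next notch and stays. Notch 0 is a rigid stop (over 0.9 N m); 1 to 8 lie clockwise; it starts in 2, 3 or 4.
- rail_tip (a point): Middle of the far end of the silvery slotted rail (150 x 36 x 8 mm, top 28 mm above the bench), on its upper face. The dial feeds it along the jig's +x, 3 mm per click: in the jig frame x = 115 mm at the zero stop and 130 mm at five clicks.
- scriber_grip (a point): Middle of the scriber's upright orange grip, 88 mm above the bench. The grip measures 18 mm along the jig's x and 22 mm along its y; it rises to 107 mm above the bench from a dark saddle, 38 x 34 mm, whose top is 62 mm above the bench.
- scriber (a joint): Travel of the scriber along the jig's +y, in m: 0 at home, 0.045 at its end stop. A spring pulls it home, with 3.5 N at home and 6.7 N at the end. It can be pushed, or gripped on the two sides that face along the jig's x; it slides home when let go.

How it is judged:
By the outcome, as a careful person would: the job done as asked, in the order asked, and still so for the second after the job is handed in, with the robot touching nothing.
It also fails if it takes over 72 s, if anything falls off the work surface, if the arm or the gripper's body presses on something with over 40 N, if the wrist force passes 120 N, or if a joint passes its speed limit or range.

## Robot

A 7-joint arm with a two-finger parallel gripper is mounted at the origin on a cart in front of the work surface, level with it; the furniture and walls round the work are solid. World frame = base frame: x ahead of the robot, y to its left, z up, the work surface at z = 0. Lengths are in m, angles in rad, forces in N, time in s.
With the tool pointing down it reaches from about 0.425 to 0.95 m from the base axis. Payload 4.7 kg.
Tool frame: the origin (TCP) lies between the finger pads; the fingertips stand 17 mm ahead of it and the grasp point (between the pads) lies 2 mm behind it; z points along the fingers, y is the line along which they close (so a half turn about z gives the same grasp; the last joint's range is limited). The gripper opens to 85 mm and grips with 20 to 120 N. Pads are 22 mm wide; open, the fingers measure 114 mm over their backs; the gripper's body (76 mm by 85 mm) begins 54 mm behind the grasp point. The pads swing forward as they close: fully open they stand 13 mm farther back than shut.
Start: joints at [-1.316, 0.469, -0.049, 1.532, 0.024, 1.141, -0.082], TCP at [0.189, 0.648, 0.248] pointing down, gripper open.
Joint ranges: [-2.59, 2.59], [-0.33, 1.99], [-1.39, 1.29], [0.1, 2.45], [-1.04, 4.18], [0.21, 1.99], [-2.66, 2.66]. Speed limits (rad/s): [2.57, 2.57, 3.14, 3.14, 3.14, 3.14, 3.14].

## Interface

Orientations are given as a 3x3 rotation matrix whose columns are the frame's x, y, z axes.
In Python, from workcell import bot gives the robot as it stands. The module is installed in compiled form; this text tells all that it offers. Calls block until the motion is done:
- bot.move_pose(position, orientation): joint-space move of the TCP to a pose.
- bot.move_straight(position, orientation=None, velocity=0.15): straight line of the TCP; orientation=None keeps the orientation; velocity is the mean speed in m/s.
- bot.movej(angles): joint-space move.
- bot.gripper_open() and bot.gripper_close(f_grip=None): open the fingers fully, or close them until they stop; f_grip is the grip in N (None keeps the last).
- bot.sleep(seconds).
- bot.solve_ik(position, orientation): joint angles nearest the present ones, or None.
- bot.state(): the state.
- bot.grab_frame(name): name is "scene" or "top"; returns the picture (384x512x3 uint8, red, green, blue); there is no depth.
- bot.camera_params(name): a dict with "intrinsics" (3x3 intrinsics, pixels), "R" (3x3) and "t" (3): a world point X has camera coordinates R X + t. Camera axes: x right, y down, z forward; pixel columns grow to the right and rows downward; lengths in m; the calibration is good to about 2 mm. A picture is of the moment at which its call begins. camera_params takes no time and is no camera call.
A pose or a line that the arm cannot do raises bot.MotionError and nothing moves.
- bot.job_done(): hands the job in; it is judged then, once.
The state is a dict: "time_s": time; "joints": joint angles; "qvel": joint speeds; "tau": joint torques, N m; "eef_pos": TCP position; "ee_rot": TCP orientation; "force": force on the tool from outside, world axes, zero at the start; "moment": the same for the moment, N m; "gripper_width": opening from 0.0 (shut) to 1.0 (fully open); "finger_force": force on a finger pad.
Only numpy, scipy, OpenCV 4.12 (cv2) and the standard library are available. Lean on these libraries where they do the work, as an engineer would, in place of code of your own. Each camera call takes 0.05 s, during which the arm holds its last target. There are 200 camera calls.

## Working session

There is one attempt and no reset: what is moved stays moved. The work goes in short steps, each a Python script; the robot and the scene stay as the last script left them, time stands still between calls to the robot, and variables do not carry over. Pictures are saved under pics/ and viewed, at most 10 in all, crops included, and the job is handed in when it is done.

```bash
mkdir -p pics; python3 - <<'E'
from workcell import bot
import cv2,numpy as np
ims=[bot.grab_frame(n) for n in("scene","top")]
for n,i in zip(("scene","top"),ims): cv2.imwrite(f"pics/{n}0.png",i[:,:,::-1])
for n in("scene","top"):
    p=bot.camera_params(n);print(n,p["intrinsics"].round(1).tolist(),(-p["R"].T@p["t"]).round(3),p["R"].round(3).tolist())
s=bot.state();print(s["time_s"],s["eef_pos"],s["ee_rot"].round(3) if hasattr(s["ee_rot"],'round') else s["ee_rot"],s["force"],s["moment"])
E
```

```text
scene [[481.2, 0.0, 254.5], [0.0, 481.2, 192.8], [0.0, 0.0, 1.0]] [ 0.154 -0.427  0.711] [[0.716, -0.698, 0.004], [-0.509, -0.525, -0.682], [0.478, 0.487, -0.731]]
top [[445.5, 0.0, 254.9], [0.0, 445.5, 194.0], [0.0, 0.0, 1.0]] [ 0.451 -0.027  0.933] [[-0.015, -0.999, -0.029], [-0.99, 0.019, -0.139], [0.14, 0.027, -0.99]]
0.1 [0.18884704 0.64752623 0.24737107] [[-0.96   0.28  -0.   ]
 [ 0.28   0.96  -0.002]
 [-0.    -0.002 -1.   ]] [-0.54021283  0.70414045  1.50331662] [-0.00137707 -0.03695594 -0.01014543]
```

View pics/scene0.png

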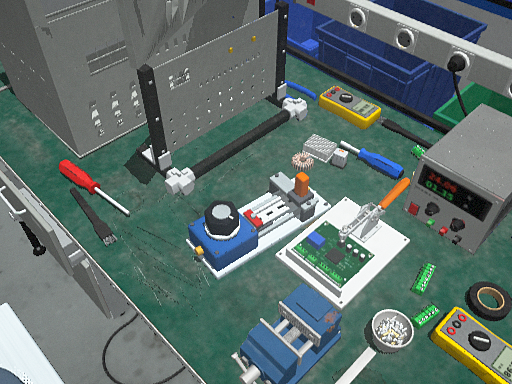

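View pics/top0.png

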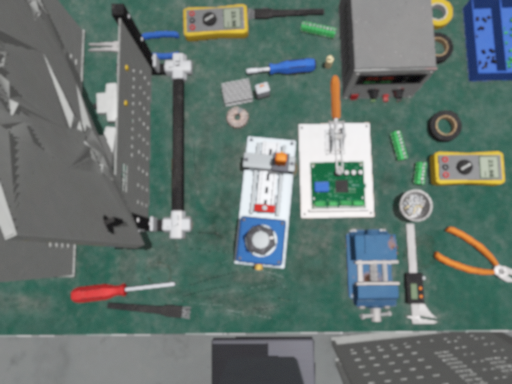

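The scene shows the jig with its dial at scene (222,218) and top (262,240). The orange grip is at scene (302,183) and top (281,158). A tall panel and cabinet stand to the left, between the arm's start pose and the jig. Next I'll crop closer and triangulate.

```bash
cat > h.py <<'E'
from workcell import bot
import cv2,numpy as np
def ray(n,uv):
    p=bot.camera_params(n);R=np.array(p["R"]);c=-R.T@np.array(p["t"])
    d=R.T@np.linalg.inv(p["intrinsics"])@np.array([uv[0],uv[1],1.]);return c,d/np.linalg.norm(d)
def onplane(n,uv,z):
    c,d=ray(n,uv);return c+d*(z-c[2])/d[2]
def tri(us,ut):
    (a,d),(b,e)=ray("scene",us),ray("top",ut)
    k=np.linalg.lstsq(np.c_[d,-e],b-a,rcond=None)[0];P,Q=a+k[0]*d,b+k[1]*e
    return (P+Q)/2,np.linalg.norm(P-Q)
def blob(im,lo,hi,roi):
    x0,y0,x1,y1=roi;h=cv2.cvtColor(im,cv2.COLOR_RGB2HSV)
    m=np.zeros(h.shape[:2],np.uint8);m[y0:y1,x0:x1]=cv2.inRange(h,lo,hi)[y0:y1,x0:x1]
    c=max(cv2.findContours(m,0,1)[0],key=cv2.contourArea);return c
E
python3 - <<'E'
from h import *
s=cv2.imread("pics/scene0.png")[:,:,::-1];t=cv2.imread("pics/top0.png")[:,:,::-1]
bl=((100,120,60),(125,255,255));og=((5,150,120),(20,255,255))
for n,im,roi in(("scene",s,(180,190,270,280)),("top",t,(225,210,300,275))):
    c=blob(im,*bl,roi);r=cv2.minAreaRect(cv2.convexHull(c));print(n,"blue",r,[onplane(n,q,.058).round(4).tolist() for q in cv2.boxPoints(r)],onplane(n,r[0],.058))
for n,im,roi in(("scene",s,(285,165,320,205)),("top",t,(265,145,295,170))):
    c=blob(im,*og,roi);r=cv2.boundingRect(c);print(n,"grip",r,onplane(n,(r[0]+r[2]/2,r[1]+r[3]/2),.1))
for a,b,l in(((148,68),(121,10),"post near? "),((148,68),(146,240),"post"),((281,3),(121,10),"post far"),((170,190),(177,232),"bar end"),((303,178),(282,157),"grip")):print(l,*tri(a,b))
A=cv2.resize(s[160:290,175:335],None,fx=4,fy=4,interpolation=2)[:,:,::-1];B=cv2.resize(t[130:275,225:305],None,fx=4,fy=4,interpolation=2)[:,:,::-1]
B=cv2.resize(B,(int(B.shape[1]*520/580),520));A=A[:520,:500] 
cv2.imwrite("pics/crop0.png",np.hstack([A,B]))
E
```

```text
scene blue ((223.19662475585938, 234.8146209716797), (55.43788146972656, 60.73786926269531), 57.9946174621582) [[0.4345, 0.0355, 0.058], [0.5506, 0.0293, 0.058], [0.5128, -0.0852, 0.058], [0.4079, -0.0733, 0.058]] [ 0.47416421 -0.02563185  0.058     ]
top blue ((260.3366394042969, 240.63368225097656), (44.57766342163086, 43.980648040771484), 5.710593223571777) [[0.4449, 0.0359, 0.058], [0.5301, 0.0265, 0.058], [0.5199, -0.0607, 0.058], [0.4351, -0.0502, 0.058]] [ 0.48218424 -0.01218483  0.058     ]
scene grip (296, 172, 14, 25) [ 0.62978091 -0.065646    0.1       ]
top grip (275, 153, 12, 10) [ 0.63696808 -0.0549363   0.1       ]
post near?  [0.65256835 0.18813158 0.32025691] 0.28906860671628276
post [0.48028362 0.14234376 0.30705059] 0.008715062992399566
post far [0.84976473 0.2052097  0.26542545] 0.002862832722477611
bar end [0.50193079 0.16455844 0.00544071] 0.007042035254769664
grip [ 0.63831704 -0.05702985  0.10398301] 0.0008732747618307763
```

View pics/crop0.png

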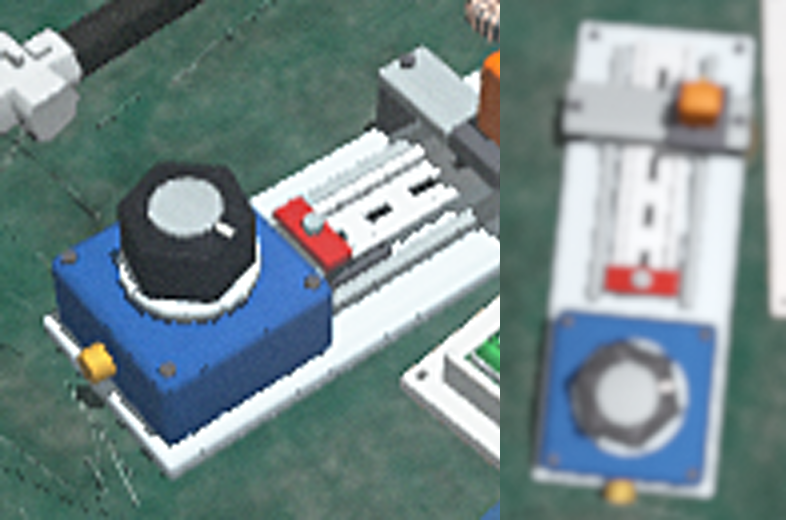

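```bash
python3 - <<'E'
from h import *
for l,q in(("cab corner",(82,178)),("cab left",(2,95)),("cab right",(150,130)),("front panel",(100,310)),("front panel top",(0,160))):print(l,onplane("scene",q,0).round(3))
for l,q in(("cab low edge top",(70,275)),("post",(140,240))):print(l,onplane("top",q,.3).round(3),onplane("top",q,0).round(3))
dt,ds=np.array((500+130,391.)),(186,205)
T=lambda u,v:(225+(u-500)/3.586-.1,130+v/3.586-.1)
S=lambda u,v:(175+u/4-.4,160+v/4-.4)
a,b=onplane("top",T(630,391),.1),onplane("scene",S(186,205),.1);print("knob",a,b,tri(S(186,205),T(630,391)))
for n,f,c,e in(("top",T,(630,391),(669,385)),("scene",S,(186,205),(227,231))):
    v=onplane(n,f(*e),.1)-onplane(n,f(*c),.1);print("line deg",np.degrees(np.arctan2(v[1],v[0])),np.linalg.norm(v))
g=tri((303,178),(281,157.5))[0];v=g-(a+b)/2;print("grip",g,np.linalg.norm(v[:2]))
# plate edges top at z .012
for p,q in(((540,480),(582,25)),((712,495),(752,38))):
    v=onplane("top",T(*q),.012)-onplane("top",T(*p),.012);print("yaw",np.degrees(np.arctan2(v[1],v[0])),np.linalg.norm(v),onplane("top",T(*q),.012),onplane("top",T(*p),.012))
print("tip?",bot.state()["joints"])
for p in([.2,.38,.40],[.35,.2,.45],[.48,-.02,.3],[.48,-.02,.2]):
  for yaw in(16,106,-74):
    y=np.radians(yaw);R=np.array([[np.cos(y),np.sin(y),0],[np.sin(y),-np.cos(y),0],[0,0,-1]])
    q=bot.solve_ik(p,R);print(p,yaw,None if q is None else np.round(q,2))
E
```

```text
cab corner [0.392 0.326 0.   ]
cab left [0.401 0.722 0.   ]
cab right [0.585 0.355 0.   ]
front panel [0.253 0.034 0.   ]
front panel top [0.293 0.497 0.   ]
cab low edge top [0.429 0.254 0.3  ] [0.419 0.388 0.   ]
post [0.477 0.155 0.3  ] [0.49  0.242 0.   ]
knob [ 0.48380195 -0.01444463  0.1       ] [ 0.48497889 -0.01100673  0.1       ] (array([ 0.48318695, -0.01416646,  0.10415434]), np.float64(0.0011264828068025356))
line deg -82.22059501317227 0.020494671948740516
line deg -83.06962577806661 0.0226700452818221
grip [ 0.63840129 -0.05579002  0.10280852] 0.15991836861105116
yaw -5.872624925532748 0.26795316201835945 [0.70408766 0.01164486 0.012     ] [0.43754077 0.0390611  0.012     ]
yaw -6.440719120741184 0.26787513035766986 [ 0.69387038 -0.08881537  0.012     ] [ 0.42768596 -0.05876643  0.012     ]
tip? [-1.31592803  0.46935014 -0.04858352  1.53358019  0.0241422   1.14100215
 -0.08229026]
[0.2, 0.38, 0.4] 16 [-1.55 -0.07  0.34  1.86  0.03  1.35 -2.5 ]
[0.2, 0.38, 0.4] 106 [-1.34 -0.06  0.15  1.85  0.01  1.35 -0.92]
[0.2, 0.38, 0.4] -74 [-0.85 -0.04 -0.32  1.83 -0.01  1.35  2.25]
[0.35, 0.2, 0.45] 16 [-1.13 -0.16  0.43  1.81  0.07  1.47 -2.  ]
[0.35, 0.2, 0.45] 106 [-1.03 -0.15  0.35  1.81  0.05  1.47 -0.41]
[0.35, 0.2, 0.45] -74 [-1.68 -0.28  0.83  1.83  0.21  1.51  2.53]
[0.48, -0.02, 0.3] 16 [-0.83  0.11  0.86  1.95 -0.09  1.13 -1.22]
[0.48, -0.02, 0.3] 106 [-0.67  0.1   0.68  1.94 -0.07  1.13  0.32]
[0.48, -0.02, 0.3] -74 None
[0.48, -0.02, 0.2] 16 [-0.78  0.27  0.88  2.07 -0.26  0.91 -1.05]
[0.48, -0.02, 0.2] 106 [-0.61  0.23  0.66  2.07 -0.18  0.9   0.43]
[0.48, -0.02, 0.2] -74 [-0.95  0.35  1.13  2.08 -0.4   0.95 -2.47]
```

```bash
cat >> h.py <<'E'
def Rz(deg):
    y=np.radians(deg);return np.array([[np.cos(y),np.sin(y),0],[np.sin(y),-np.cos(y),0],[0,0,-1]])
def show(l=""):
    s=bot.state();print(l,round(s["time_s"],2),np.round(s["eef_pos"],4),"j",np.round(s["joints"],3),"F",np.round(s["force"],2),"M",np.round(s["moment"],3),"w",round(s["gripper_width"],3),np.round(s["finger_force"],1))
K=np.array([.483,-.014])
E
python3 - <<'E'
from h import *
bot.movej([-1.316,-.1,-.049,1.9,.024,1.34,-.082]);show()
bot.movej([0.03,-.05,0,1.9,0,1.29,-.35]);show()
bot.move_pose([*K,.2],Rz(67.5));show()
cv2.imwrite("pics/top1.png",bot.grab_frame("top")[:,:,::-1]);f=bot.grab_frame("scene")
cv2.imwrite("pics/scene1.png",cv2.resize(f[120:300,120:340],None,fx=3,fy=3)[:,:,::-1])
E
```

```text
1.28 [0.1287 0.3809 0.3939] j [-1.316 -0.098 -0.049  1.899  0.024  1.339 -0.082] F [ 0.59 -0.1   0.37] M [-0.009  0.014 -0.005] w 1.001 0.0
 3.18 [ 0.4202 -0.0536  0.3735] j [ 2.90e-02 -5.00e-02 -1.00e-03  1.90e+00 -0.00e+00  1.29e+00 -3.50e-01] F [-0.   -0.45  0.08] M [ 0.008  0.026 -0.02 ] w 1.0 0.0
 3.97 [ 0.4836 -0.0138  0.2009] j [-0.02   0.212 -0.045  2.028  0.012  0.901 -0.463] F [-0.22 -0.24  0.3 ] M [-0.052 -0.011  0.009] w 1.004 0.0
```

View pics/scene1.png

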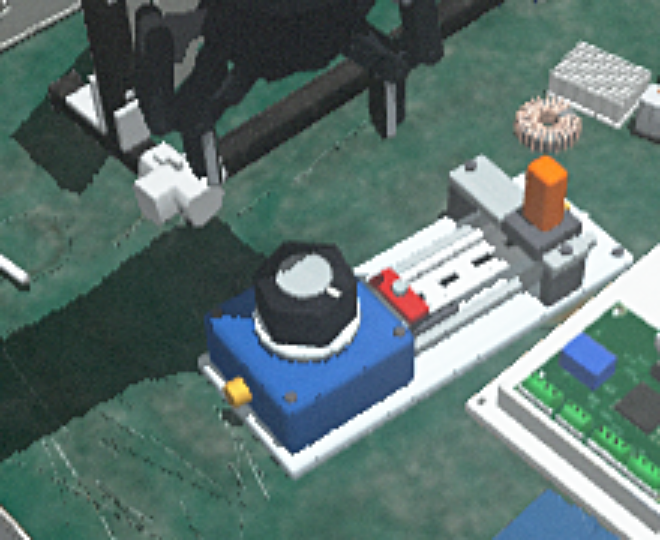

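The gripper is centred above the knob, seen at crop (305,295), with the fingers straddling it and clear. I'll descend and grip.

```bash
python3 - <<'E'
from h import *
bot.move_straight([*K,.13],velocity=.12)
bot.move_straight([*K,.092],velocity=.06);show("down")
bot.gripper_close(40);show("closed")
q=np.array(bot.state()["joints"])
for i in range(3):
    q[6]+=.03;bot.movej(q);s=bot.state();print(s["time_s"],s["joints"][6],np.round(s["moment"],3),np.round(s["force"],1))
E
```

```text
down 5.58 [ 0.4832 -0.014   0.092 ] j [-0.022  0.372 -0.044  2.124  0.026  0.646 -0.477] F [ 0.31  0.26 -0.11] M [-0.047  0.039 -0.042] w 1.002 0.0
closed 5.99 [ 0.483  -0.0139  0.0926] j [-0.022  0.371 -0.044  2.124  0.026  0.647 -0.477] F [-1.76 -0.72  5.86] M [-0.01   0.415 -0.013] w 0.607 40.9
6.2417 -0.4474155240997049 [-0.045  0.055  0.02 ] [-0.   0.1  0.5]
6.4917 -0.4176585419386483 [-0.071  0.053  0.021] [-0.8 -0.5  1.4]
6.7417 -0.3878342136278987 [-0.035  0.074 -0.004] [ 0.1 -0.2  2.2]
```

```bash
python3 - <<'E'
from h import *
s=bot.state();q=np.array(s["joints"]);out=[]
bot.gripper_close(70)
for i in range(62):
    q[6]+=.035
    if q[6]>2.5: print("range");break
    bot.movej(q);s=bot.state();m=s["moment"][2];out.append((round(q[6],2),round(m,2)))
    if abs(m)>.75: break
print(out);show()
E
```

```text
[(np.float64(-0.35), np.float64(0.02)), (np.float64(-0.32), np.float64(0.03)), (np.float64(-0.28), np.float64(-0.03)), (np.float64(-0.25), np.float64(-0.02)), (np.float64(-0.21), np.float64(-0.55)), (np.float64(-0.18), np.float64(-0.61)), (np.float64(-0.14), np.float64(-0.29)), (np.float64(-0.11), np.float64(-0.31)), (np.float64(-0.07), np.float64(-0.08)), (np.float64(-0.04), np.float64(-0.0)), (np.float64(-0.0), np.float64(-0.01)), (np.float64(0.03), np.float64(-0.0)), (np.float64(0.07), np.float64(0.02)), (np.float64(0.1), np.float64(0.02)), (np.float64(0.14), np.float64(-0.48)), (np.float64(0.17), np.float64(-0.62)), (np.float64(0.21), np.float64(-0.24)), (np.float64(0.24), np.float64(-0.02)), (np.float64(0.28), np.float64(0.03)), (np.float64(0.31), np.float64(-0.01)), (np.float64(0.35), np.float64(0.07)), (np.float64(0.38), np.float64(-0.02)), (np.float64(0.42), np.float64(0.01)), (np.float64(0.45), np.float64(-0.03)), (np.float64(0.49), np.float64(-0.36)), (np.float64(0.52), np.float64(-0.28)), (np.float64(0.56), np.float64(-0.29)), (np.float64(0.59), np.float64(-0.09)), (np.float64(0.63), np.float64(0.02)), (np.float64(0.66), np.float64(-0.02)), (np.float64(0.7), np.float64(-0.01)), (np.float64(0.73), np.float64(-0.03)), (np.float64(0.77), np.float64(0.03)), (np.float64(0.8), np.float64(-0.02)), (np.float64(0.84), np.float64(-0.52)), (np.float64(0.87), np.float64(-1.01))]
 15.96 [ 0.4842 -0.0131  0.0929] j [-0.023  0.371 -0.044  2.123  0.023  0.646  0.869] F [5.84 2.18 2.31] M [ 0.253 -1.156 -1.014] w 0.591 72.4
```

Felt three clicks back, then the rigid stop: 1.0 N m at J7 ≈ 0.85. Now I'll turn clockwise and count five.

```bash
python3 - <<'E'
from h import *
q=np.array(bot.state()["joints"]);out=[];n=0;inc=False;low=0
for i in range(64):
    q[6]-=.035
    bot.movej(q);m=bot.state()["moment"][2];out.append((round(float(q[6]),2),round(float(m),2)))
    if not inc and m>.2: inc=True;low=0
    elif inc:
        low=low+1 if m<.1 else 0
        if low>=2:
            inc=False;n+=1
            if n==5:break
    if abs(m)>1.2 and i>2: break
print(n,out);show()
E
```

```text
5 [(0.83, -0.11), (0.8, 0.06), (0.76, -0.05), (0.73, -0.01), (0.69, 0.02), (0.66, -0.01), (0.62, -0.03), (0.59, 0.01), (0.55, -0.03), (0.52, -0.01), (0.48, 0.04), (0.45, 0.58), (0.41, 0.14), (0.38, 0.06), (0.34, 0.1), (0.31, 0.06), (0.27, -0.05), (0.24, -0.05), (0.2, -0.03), (0.17, -0.0), (0.13, -0.0), (0.1, 0.36), (0.06, 0.29), (0.03, 0.29), (-0.01, 0.04), (-0.04, -0.01), (-0.08, -0.03), (-0.11, 0.0), (-0.15, -0.02), (-0.18, -0.05), (-0.22, 0.04), (-0.25, 0.58), (-0.29, 0.49), (-0.32, 0.42), (-0.36, -0.01), (-0.39, -0.02), (-0.43, 0.01), (-0.46, -0.02), (-0.5, 0.06), (-0.53, -0.04), (-0.57, 0.05), (-0.6, 0.49), (-0.64, 0.48), (-0.67, 0.35), (-0.71, -0.01), (-0.74, -0.01), (-0.78, -0.0), (-0.81, 0.04), (-0.85, 0.02), (-0.88, -0.01), (-0.92, 0.01), (-0.95, 0.62), (-0.99, 0.23), (-1.02, 0.37), (-1.06, 0.02), (-1.09, -0.03)]
 29.96 [ 0.4827 -0.013   0.0928] j [-0.023  0.37  -0.044  2.124  0.023  0.648 -1.09 ] F [-1.53 -2.22  8.88] M [-0.526  0.011 -0.028] w 0.59 74.0
```

Five clear clicks felt, and the knob now rests mid-play. I'll release and go to the scriber grip.

```bash
python3 - <<'E'
from h import *
bot.gripper_open();show("open")
p=bot.state()["eef_pos"]
bot.move_straight([p[0],p[1],.2],velocity=.12)
bot.move_pose([.638,-.0558,.2],Rz(83.85));show()
f=bot.grab_frame("scene");t=bot.grab_frame("top")
cv2.imwrite("pics/scene2.png",np.hstack([cv2.resize(f[130:280,170:340],None,fx=2.6,fy=2.6),cv2.resize(t[125:275,220:310],None,fx=2.6,fy=2.6)])[:,:,::-1])
E
```

```text
open 30.4 [ 0.4837 -0.0128  0.0926] j [-0.023  0.371 -0.044  2.123  0.023  0.646 -1.091] F [0.11 0.37 0.12] M [0.001 0.038 0.037] w 1.0 0.0
 32.33 [ 0.6371 -0.0554  0.1991] j [ 0.125  0.46  -0.144  1.669  0.074  1.02  -0.151] F [-0.18  0.48 -0.24] M [-0.038 -0.038  0.001] w 1.003 0.0
```

View pics/scene2.png

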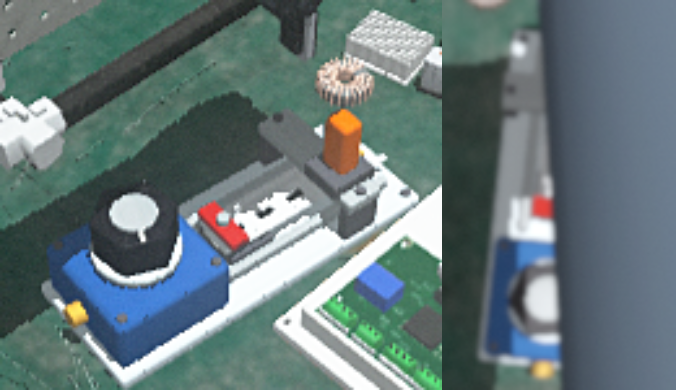

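The knob is free with its line turned clockwise, and the orange grip is at home (crop (343,140)). I'll descend, grip, push it across and release.

```bash
python3 - <<'E'
from h import *
G=np.array([.638,-.0558]);a=np.radians(-6.15);u=np.array([-np.sin(a),np.cos(a)])
bot.move_straight([*G,.14],velocity=.12)
bot.move_straight([*G,.092],velocity=.06);show("down")
bot.gripper_close(40);show("closed")
for d in(.02,.038,.042,.044,.046,.048,.050,.052,.054):
    bot.move_straight([*(G+u*d),.092],velocity=.05)
    s=bot.state();f=np.array(s["force"]);p=np.array(s["eef_pos"])
    print(d,round(float((p[:2]-G)@u),4),"along",round(float(f[:2]@u),2),np.round(f,1),round(s["time_s"],1),round(s["gripper_width"],3))
    if f[:2]@u<-22: break
cv2.imwrite("pics/scene3.png",cv2.resize(bot.grab_frame("scene")[130:280,170:340],None,fx=3,fy=3)[:,:,::-1])
E
```

```text
down 34.03 [ 0.6384 -0.0558  0.0923] j [ 0.117  0.579 -0.133  1.751  0.1    0.817 -0.17 ] F [-0.62 -0.49  1.49] M [0.03  0.033 0.031] w 1.003 0.0
closed 34.66 [ 0.6393 -0.0559  0.0925] j [ 0.117  0.579 -0.133  1.75   0.1    0.816 -0.171] F [ 3.39 -0.15 -1.9 ] M [-0.061 -0.654 -0.193] w 0.203 45.2
0.02 0.0173 along -4.46 [ 4.6 -5.  -0.3] 35.2 0.202
0.038 0.0345 along -6.2 [ 4.4 -6.7  0.3] 35.7 0.202
0.042 0.0383 along -6.09 [ 5.1 -6.7 -0.7] 36.0 0.204
0.044 0.04 along -5.51 [ 4.6 -6.  -0.2] 36.2 0.202
0.046 0.0419 along -5.85 [ 5.2 -6.4 -0.4] 36.5 0.207
0.048 0.0438 along -6.31 [ 4.1 -6.8 -0.4] 36.7 0.203
0.05 0.0452 along -6.28 [ 5.2 -6.9 -0.6] 37.0 0.203
0.052 0.0453 along -9.45 [  4.3 -10.    0.4] 37.2 0.203
0.054 0.0454 along -13.91 [  3.1 -14.3  -0.2] 37.5 0.2
```

View pics/scene3.png

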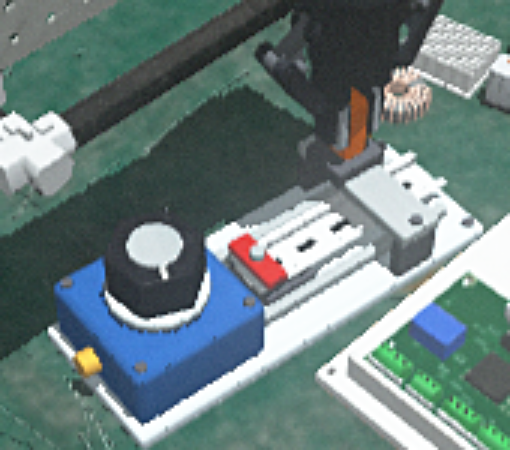

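The end stop was reached at 45 mm and the force rose firmly. The grip is at the far side of the bridge (crop (357,125)). I'll let go and check that it snaps home.

```bash
python3 - <<'E'
from h import *
bot.gripper_open();bot.sleep(.5);show("open")
p=bot.state()["eef_pos"];bot.move_straight([p[0],p[1],.25],velocity=.12)
bot.movej([-.15,-.05,0,1.9,0,1.29,-.35]);bot.sleep(.3);show()
f=bot.grab_frame("scene");t=bot.grab_frame("top")
c=blob(f,(5,150,120),(20,255,255),(285,140,320,205));print(cv2.boundingRect(c))
n=130/(3)
cv2.imwrite("pics/scene4.png",np.hstack([cv2.resize(f[130:280,170:340],None,fx=3,fy=3),cv2.resize(t[125:275,220:310],None,fx=3,fy=3)])[:,:,::-1])
E
```

```text
open 38.68 [ 0.6438 -0.0022  0.092 ] j [ 0.035  0.584 -0.135  1.743  0.102  0.822 -0.255] F [0.52 0.01 0.12] M [ 0.013 -0.04   0.027] w 1.001 0.0
 41.45 [0.4235 0.0213 0.3729] j [-0.15  -0.048 -0.     1.9    0.     1.29  -0.35 ] F [ 0.41 -0.12  0.81] M [ 0.02   0.02  -0.009] w 1.0 0.0
(296, 172, 14, 25)
```

View pics/scene4.png

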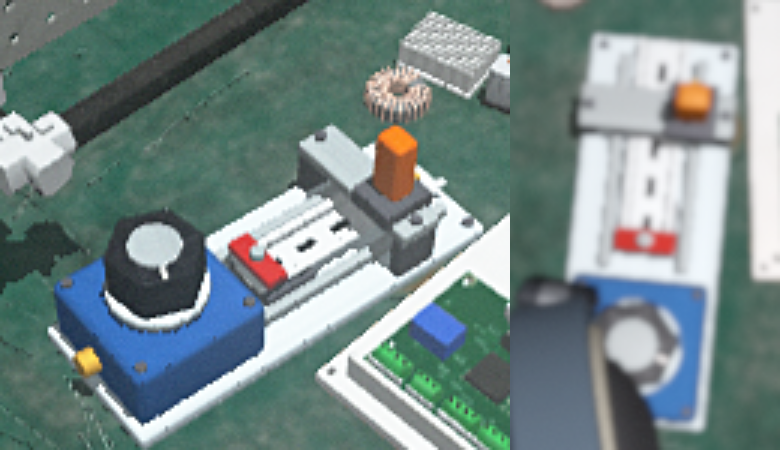

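The grip is home, with the same pixel box as at the start, and the knob has not moved. I'll hand the job in.

```bash
python3 -c "
from workcell import bot
print(bot.job_done())"
```

```text
the job is handed in; nothing more can be done
None
```

I turned the dial back to the zero stop, then clockwise five clicks counted by feel, then pushed the scriber to its 45 mm end stop and let it snap home; the job was handed in at about 41 s, and no verdict came back.

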